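# Lathe briefing: point out the stop, the tool and the rest

## Task

Brief the class before the lathe is started: point out the red emergency stop button on the control box, then the cutting tip of the roughing gouge in the tool rack (and none of the other tools), then the tool rest on the lathe. Each time bring the fingertips from above to just over the thing, two or three centimetres clear of it, and pause there for two seconds, and finish still pointing at the tool rest. Touch nothing at any time.

Things in the scene. Friction and masses are not known exactly. Their poses are not given: they have to be found in the camera images.
- estop_top (a point): Centre of the top of the emergency stop, a red mushroom button 40 mm across on a yellow collar, at the back of the lathe's control box. The box is black, 130 x 190 mm, 75 mm high, with a green sloping panel facing the robot, fixed on the bench between the tools and the lathe. This point is 107 mm above the bench; z is up.
- estop (a joint): How far the emergency stop is pressed in, m: 0 = out, 0.005 = fully in. Sprung, 1.5 N per mm.
- roughing_gouge_tip (a point): The roughing gouge: blade is a wide half-round steel trough, 25 mm wide, open side up, on a pale wooden handle. Loose, level in any one of the rack's four notches; about 440 mm long, handle up to 33 mm thick, brass ferrule, steel blade 160 mm long that sticks out beyond the rack, axis 63 mm above the bench. This point: top of the blade, on its centre line, 7 mm short of the cutting end; x points along the tool to that end.
- skew_chisel_tip (a point): The skew chisel: flat blade 20 mm wide and 6 mm thick with a slanting end, on a dark brown wooden handle. Loose, level in any one of the rack's four notches; about 440 mm long, handle up to 33 mm thick, brass ferrule, steel blade 160 mm long that sticks out beyond the rack, axis 63 mm above the bench. This point: top of the blade, on its centre line, up to 3 mm short of the cutting end; x points along the tool to that end.
- parting_tool_tip (a point): The parting tool: thin blade on edge, 4 mm wide and 18 mm tall, on a reddish handle. Loose, level in any one of the rack's four notches; about 440 mm long, handle up to 33 mm thick, brass ferrule, steel blade 160 mm long that sticks out beyond the rack, axis 63 mm above the bench. This point: top of the blade, on its centre line, 7 mm short of the cutting end; x points along the tool to that end.
- scraper_tip (a point): The round-nose scraper: flat blade 25 mm wide, 7 mm thick, with a rounded end, on a black handle. Loose, level in any one of the rack's four notches; about 440 mm long, handle up to 33 mm thick, brass ferrule, steel blade 160 mm long that sticks out beyond the rack, axis 63 mm above the bench. This point: top of the blade, on its centre line, 3 mm short of the cutting end; x points along the tool to that end.
- tool_rack: Pale wooden rack fixed on the bench at the robot's right: two notched cross bars 275 mm long, 20 mm wide and 55 mm high, 208 mm apart, with the four tools side by side at 64 mm spacing. Origin on the bench, between the bars; x runs along the tools towards their cutting ends, y across them. The cutting ends are 265 mm from the origin along x.
- rest_top (a point): Middle of the top edge of the tool rest, 228 mm above the bench: a green sloping apron with a bright round steel bar as its top edge, 158 mm long, 12 mm wide, in front of the square wooden blank on the lathe. x runs along the rest to the tailstock, y across it to the blank, z up. The blank (60 x 60 mm) has its near face 30 mm from this point along y, its top 34 mm above it.
- lathe: Grey bench-top wood lathe, fixed at the robot's left, bed 700 mm long along its x, at most 340 mm high. Origin on the bench under the spindle axis, at the middle of the tool rest. Along x: headstock (340 mm high) below -170 mm, chuck (277 mm high, jaws 283 mm) -140 to -68 mm, blank (262 mm high) to 103 mm, tailstock (295 mm high) above 200 mm.
- turned_bowl: A loose dark wooden bowl, 110 mm across and 50 mm high, standing on the bench beyond the control box. Origin at the centre of its underside.
Mind the look-alikes: they are no part of the job. Of the things shaped like the part that bears estop_top, the black one is meant.

How it is judged:
On the way, in this order (a step that is already met when the one before it is completed fails the run):
1. the fingertips pause just above the emergency stop for two seconds (1.7 s are enough) (horizontal distance between the grasp point and estop_top below 0.024 m and z of the grasp point in the frame of estop_top between 0.012 and 0.08 m), for 1.7 s.
2. the fingertips pause just above the cutting tip of the roughing gouge for two seconds (1.7 s are enough) (horizontal distance between the grasp point and roughing_gouge_tip below 0.024 m and z of the grasp point in the frame of roughing_gouge_tip between 0.012 and 0.08 m), for 1.7 s.
3. the fingertips pause just above the tool rest for two seconds (1.7 s are enough) (x of the grasp point in the frame of rest_top between -0.075 and 0.075 m and y of the grasp point in the frame of rest_top between -0.03 and 0.02 m and z of the grasp point in the frame of rest_top between 0.012 and 0.08 m), for 1.7 s.
At the end, for the whole second after the job is handed in: Grasp point still 12 to 80 mm over the tool rest's top edge, within its length, at most 30 mm in front of the edge or 20 mm behind it. Emergency stop out, all four tools and the bowl within 10 mm of where they were, nothing touched (all of step 3 and value of joint estop below 0.0015 m and distance of each of roughing_gouge_tip, skew_chisel_tip, parting_tool_tip, scraper_tip, turned_bowl from where it was at the start of the episode below 0.01 m and contact force between each of the arm, the fingers and anything else below 0.5 N).
It fails at once if the robot touches something (contact force between any of the fingers, the arm and anything else above 0.5 N).
It fails at once if the emergency stop is pressed (value of joint estop above 0.0015 m).
It fails at once if a tool or the bowl is moved or lifted (distance of any of roughing_gouge_tip, skew_chisel_tip, parting_tool_tip, scraper_tip, turned_bowl from where it was at the start of the episode above 0.01 m).
It fails at once if one of the other tools is pointed at (grasp point within 50 mm of its tip) (distance between the grasp point and skew_chisel_tip below 0.05 m or distance between the grasp point and parting_tool_tip below 0.05 m or distance between the grasp point and scraper_tip below 0.05 m).
It also fails if it takes over 64 s, if anything falls off the work surface, if the arm or the gripper's body presses on something with over 40 N, if the wrist force passes 120 N, or if a joint passes its speed limit or range.

## Robot

A 6-joint arm with a two-finger parallel gripper is mounted at the origin on the work surface. World frame = base frame: x ahead of the robot, y to its left, z up, the work surface at z = 0. Lengths are in m, angles in rad, forces in N, time in s.
With the tool pointing down it reaches from about 0.3 to 0.95 m from the base axis. Payload 3.1 kg.
Tool frame: the origin (TCP) lies at the very end of the fingers, on their centre line; the grasp point (between the pads) lies 19 mm behind it; z points along the fingers, x is the direction in which the jaws open and shut, and the axes are right-handed (so a half turn about z gives the same grasp; the last joint's range is limited). The gripper opens to 85 mm and grips with 20 to 120 N. Pads are 22 mm wide; open, the fingers measure 114 mm over their backs; the gripper's body (76 mm by 85 mm) begins 54 mm behind the grasp point. The pads swing forward as they close: fully open they stand 13 mm farther back than shut.
Start: joints at [-1.201, 0.308, 1.634, -0, 1.2, -0.07], TCP at [0.266, -0.566, 0.231] pointing down, gripper open.
Joint ranges: [-3.06, 3.06], [-0.79, 1.96], [0.05, 2.63], [-1.19, 4.34], [0.05, 2.64], [-2.94, 2.94]. Speed limits (rad/s): [2.79, 2.79, 3.14, 3.14, 3.14, 3.14].

## Interface

Orientations are given as a unit quaternion [x, y, z, w].
In Python, from workcell import read_state, read_camera, sign_off gives the robot as it stands. The module is installed in compiled form; this text tells all that it offers.
- The arm moves only by the tool jog_arm, never from a script. Its argument "targets" is a list of rows, each a list of 5 numbers: the finger opening in mm, from 0 to 85.4, then the shift along the tool's x, y, z in units of 25 mm (1.0 is 25 mm), then the turn about the tool's z in units of 6 degrees (1.0 is 6 degrees). In form: [[fingers, tx, ty, tz, turn], ...]. A call has 1 to 12 rows; each row is the pose to reach, as a shift and turn from the pose commanded when the call began, along the tool's axes at that moment; what a row does not reach only later rows make up. A row lasts 1/12 s, in which the tool goes at most 41.7 mm and 7.16 degrees, less where a joint would pass 70% of its speed; a pose out of reach is approached as far as the arm can. A call with a gripper value outside its range is refused whole. The fingers move at their own pace and stop on an object; "squeeze" is the grip in N (left out, the last holds). Time passes only in rows, so rows that repeat a pose let the fingers close. It gives the time, the measured TCP pose, the force and the opening at its end, in the units of the state.
- read_state(): the state, without advancing time (a new reading comes with each control period).
- read_camera(name): name is "scene" or "top" or "wrist"; returns a dict with "pixels" (420x560x3 uint8, red, green, blue), "mtx" (3x3 intrinsics, pixels), "pose" (4x4, takes a point from camera to world coordinates). Camera axes: x right, y up, looking along -z (the intrinsics and any distortion apply to the point x, -y, -z); pixel columns grow to the right and rows downward; lengths in m; the calibration is good to about 2 mm. A picture is of the moment at which its call begins. There is no depth.
- sign_off(): hands the job in, once; it reports no verdict.
The state is a dict: "t": time; "joints": joint angles; "qd": joint speeds; "tau": joint torques, N m; "tool_pos": TCP position; "orientation": TCP orientation; "ft_force": force on the tool from outside, world axes, zero at the start; "moment": the same for the moment, N m; "width": opening from 0.0 (shut) to 1.0 (fully open).
Only numpy, scipy, OpenCV 4.12 (cv2) and the standard library are available. Lean on these libraries where they do the work, as an engineer would, in place of code of your own. Each camera call takes 0.05 s, during which the arm holds its last target.

## Working session

There is one attempt and no reset: what is moved stays moved. The work goes in short steps, Python scripts to look and compute and a tool call to move; the robot and the scene stay as the last step left them, time stands still between calls to the robot, and variables do not carry over. Pictures are saved under pics/ and viewed, and the job is handed in when it is done.

Besides the shell and the picture viewer there is one more tool, called after "Emit:" as name([rows], argument=value, ...), one row to a line, values as JSON. jog_arm: Moves the arm, as the interface text tells. Its arguments: {"type":"object","properties":{"targets":{"type":"array","items":{"type":"array","items":{"type":"number"}}},"squeeze":{"type":"number"}},"required":["targets"]}

```bash
mkdir -p pics
cat > h.py <<'E'
import numpy as np, cv2, pickle
from workcell import read_state, read_camera, sign_off
def snap(n,f):
    c=read_camera(n); pickle.dump(c,open(f'pics/{f}.pkl','wb')); cv2.imwrite(f'pics/{f}.png',cv2.cvtColor(c['pixels'],cv2.COLOR_RGB2BGR)); return c
def load(f): return pickle.load(open(f'pics/{f}.pkl','rb'))
def ray(c,u,v):
    d=np.linalg.inv(c['mtx'])@np.array([u,v,1.]); d=np.array([d[0],-d[1],-d[2]])
    P=np.array(c['pose']); return P[:3,3],P[:3,:3]@d
def onz(c,u,v,z):
    o,d=ray(c,u,v); return o+d*(z-o[2])/d[2]
def proj(c,p):
    P=np.array(c['pose']); q=P[:3,:3].T@(np.array(p)-P[:3,3]); q=c['mtx']@np.array([q[0],-q[1],-q[2]]); return q[:2]/q[2]
def tri(*rs):
    A=0;b=0
    for o,d in rs:
        d=d/np.linalg.norm(d); M=np.eye(3)-np.outer(d,d); A=A+M; b=b+M@o
    p=np.linalg.solve(A,b); return p,[np.linalg.norm((np.eye(3)-np.outer(d,d)/(d@d))@(p-o)) for o,d in rs]
E
python3 - <<'E'
from h import *
for n in ("scene","top","wrist"):
    c=snap(n,n+'0'); print(n,np.round(c['pose'],3).tolist(),c['mtx'].tolist(),c.keys())
print(read_state())
E
```

```text
scene [[0.61, -0.624, 0.488, 1.159], [0.792, 0.469, -0.39, -0.477], [0.015, 0.624, 0.781, 1.124], [0.0, 0.0, 0.0, 1.0]] [[544.6226732018105, 0.0, 273.44747850486044], [0.0, 544.6226732018105, 209.86657414228395], [0.0, 0.0, 1.0]] dict_keys(['pixels', 'mtx', 'pose'])
top [[-0.006, 0.991, -0.133, 0.349], [-1.0, -0.005, 0.006, 0.037], [0.006, 0.133, 0.991, 1.685], [0.0, 0.0, 0.0, 1.0]] [[542.2693943601944, 0.0, 272.41785871614684], [0.0, 542.2693943601944, 218.7199359348474], [0.0, 0.0, 1.0]] dict_keys(['pixels', 'mtx', 'pose'])
wrist [[0.426, 0.861, 0.277, 0.336], [-0.905, 0.406, 0.13, -0.532], [-0.001, -0.305, 0.952, 0.373], [0.0, 0.0, 0.0, 1.0]] [[316.8214242336125, 0.0, 281.21918251511727], [0.0, 316.8214242336125, 209.33587467188897], [0.0, 0.0, 1.0]] dict_keys(['pixels', 'mtx', 'pose'])
{'t': 0.15, 'joints': array([-1.20069661e+00,  3.08839109e-01,  1.63492264e+00,  2.44136906e-05,
        1.19971687e+00, -6.96874406e-02]), 'qd': array([-1.03328003e-03, -4.68353456e-03, -3.93076684e-03,  4.15309413e-04,
        5.11616186e-04,  6.63736823e-05]), 'tau': array([-5.38644836e-04, -4.15800583e+01, -2.77147293e+01, -1.39280887e-04,
        6.05546491e-03,  1.12411414e-09]), 'tool_pos': array([ 0.26583825, -0.5649066 ,  0.23027609]), 'orientation': array([ 8.44315578e-01, -5.35845422e-01, -7.52313173e-04, -5.68655140e-04]), 'ft_force': array([-0.45040065,  0.05149941,  0.33623303]), 'moment': array([-0.04282071, -0.02879698,  0.06536487]), 'width': 1.0006212518542015}
```

View pics/scene0.png

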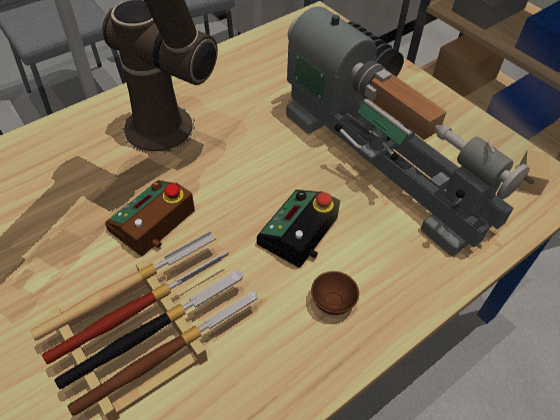

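View pics/top0.png

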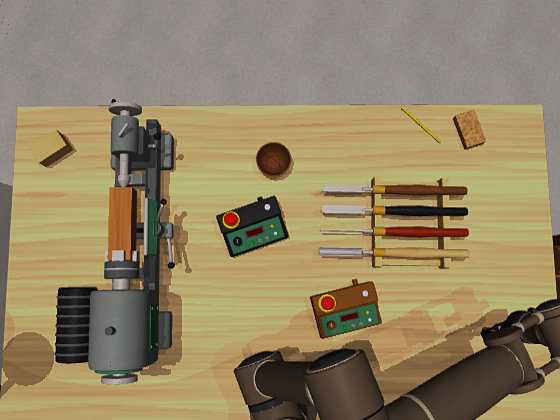

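View pics/wrist0.png

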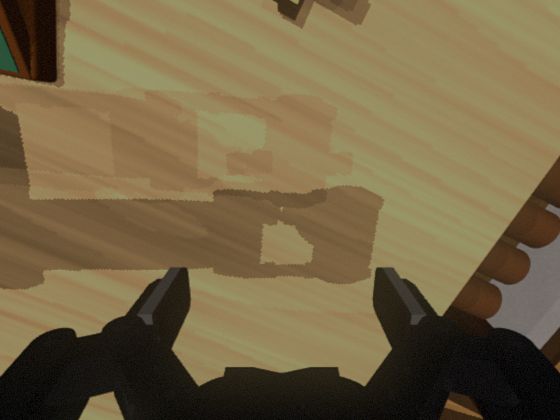

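The black box's red button is at scene (323,200) and top (231,219). The brown box is the look-alike. The gouge (pale handle) has its tip near top (320,252) and scene (213,237). The rest's green apron is at top (152,225) and scene (383,123). I'll zoom in on each.

Run:
```python
from h import *
s=cv2.imread('pics/scene0.png');t=cv2.imread('pics/top0.png')
def cr(im,x,y,w,h): return cv2.resize(im[y:y+h,x:x+w],(400,300),interpolation=cv2.INTER_NEAREST)
a=np.vstack([np.hstack([cr(t,300,225,80,60),cr(t,110,180,80,60)]),np.hstack([cr(s,160,215,80,60),cr(s,340,90,80,60)])])
cv2.imwrite('pics/crop1.png',a)
def redblob(f,x,y,w,h):
    im=load(f)['pixels'].astype(int);m=(im[...,0]>120)&(im[...,1]<70)&(im[...,2]<70)
    mm=np.zeros(m.shape,np.uint8);mm[y:y+h,x:x+w]=m[y:y+h,x:x+w]
    n,l,st,ce=cv2.connectedComponentsWithStats(mm);i=1+np.argmax(st[1:,4]);return ce[i],st[i]
ct=redblob('top0',210,195,50,50);cs=redblob('scene0',300,180,50,50);print(ct,cs)
T=load('top0');S=load('scene0')
for z in(.095,.1,.107): print(z,onz(T,*ct[0],z),onz(S,*cs[0],z))
print(tri(ray(T,*ct[0]),ray(S,*cs[0])))
```

```text
(array([230.02380952, 218.52380952]), array([224, 213,  13,  12, 126], dtype=int32)) (array([323.72262774, 198.04379562]), array([317, 192,  15,  12, 137], dtype=int32))
0.095 [0.56355807 0.15164939 0.095     ] [0.56148641 0.15919169 0.095     ]
0.1 [0.56288205 0.15128757 0.1       ] [0.56438927 0.15610005 0.1       ]
0.107 [0.56193562 0.15078102 0.107     ] [0.56845328 0.15177175 0.107     ]
(array([0.56411526, 0.15304154, 0.10163231]), [np.float64(0.0023475160352970505), np.float64(0.0023475160352972)])
```

View pics/crop1.png

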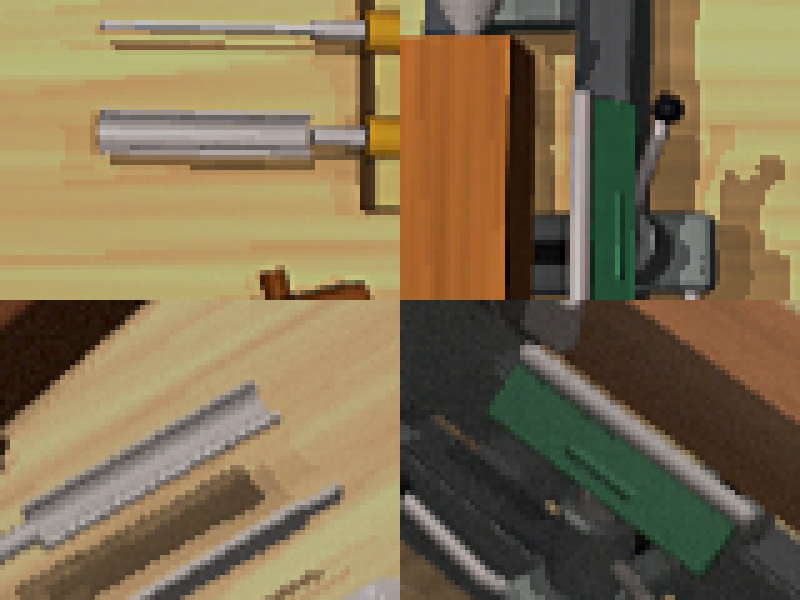

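Clear views: the gouge trough's end is at top (319.7,251.4) and scene (213,235.5). The rest bar runs in scene from (365,100) to (411,133), and its upper end in top is (146,198).

```bash
python3 - <<'E'
from h import *
T=load('top0');S=load('scene0')
print('gouge tri',tri(ray(T,319.7,251.4),ray(S,213,235.5)))
for z in(.063,.07,.076): print(z,onz(T,319.7,251.4,z),onz(S,213,235.5,z))
for n,u,v in(('goug base',362.5,252),('scene base',165,263)): print(n,onz(T if 'goug' in n else S,u,v,.066))
# neighbours
print('parting',onz(T,320,230.3,.07)); print('rest ends scene',onz(S,365,100,.226),onz(S,411,133,.226)); print('rest top upper end',onz(T,146,198.4,.226))
im=T['pixels'].astype(int)
for v in range(196,272,5): print(v,[tuple(int(k) for k in im[v,u]) for u in range(141,152)])
E
python3 - <<'E'
import cv2
t=cv2.imread('pics/top0.png'); cv2.imwrite('pics/crop2.png',cv2.resize(t[185:285,90:190],(600,600),interpolation=cv2.INTER_NEAREST))
E
```

```text
gouge tri (array([ 0.46876858, -0.11258372,  0.06086188]), [np.float64(0.0030387288012299236), np.float64(0.0030387288012300243)])
0.063 [ 0.46704296 -0.11498917  0.063     ] [ 0.4718141  -0.11077241  0.063     ]
0.07 [ 0.46653166 -0.11433519  0.07      ] [ 0.47634713 -0.11318921  0.07      ]
0.076 [ 0.46609339 -0.11377465  0.076     ] [ 0.48023257 -0.11526075  0.076     ]
goug base [ 0.46428888 -0.24276216  0.066     ]
scene base [ 0.47253396 -0.24311102  0.066     ]
parting [ 0.5298448  -0.11636284  0.07      ]
rest ends scene [0.45574483 0.37370806 0.226     ] [0.60954619 0.37869746 0.226     ]
rest top upper end [0.60243112 0.37130093 0.226     ]
196 [(193, 170, 111), (189, 145, 93), (192, 148, 94), (182, 138, 87), (29, 36, 46), (39, 40, 44), (73, 74, 76), (77, 77, 78), (77, 78, 80), (76, 77, 79), (75, 77, 78)]
201 [(197, 165, 106), (189, 157, 100), (182, 139, 88), (143, 130, 122), (176, 167, 167), (184, 173, 170), (139, 126, 126), (44, 47, 42), (29, 78, 51), (36, 79, 55), (37, 80, 53)]
206 [(197, 156, 101), (189, 148, 94), (173, 132, 81), (147, 132, 123), (178, 169, 167), (180, 
[... 1595 characters left out ...]
4, 46), (33, 77, 52), (35, 77, 52), (35, 75, 52)]
256 [(179, 139, 90), (181, 141, 90), (188, 145, 91), (20, 29, 37), (22, 23, 27), (27, 28, 29), (31, 32, 33), (33, 34, 34), (45, 46, 46), (46, 45, 48), (47, 47, 49)]
261 [(160, 124, 81), (166, 128, 82), (174, 134, 85), (26, 33, 41), (37, 38, 42), (39, 42, 43), (39, 41, 41), (36, 37, 38), (41, 42, 44), (51, 50, 51), (50, 51, 51)]
266 [(206, 169, 107), (99, 73, 45), (75, 56, 34), (35, 40, 44), (39, 39, 42), (40, 40, 41), (40, 39, 41), (39, 39, 41), (51, 52, 52), (49, 50, 52), (50, 50, 52)]
271 [(64, 66, 65), (64, 66, 65), (45, 46, 45), (39, 40, 41), (40, 40, 42), (39, 40, 41), (39, 39, 41), (38, 38, 41), (42, 41, 43), (50, 50, 51), (50, 50, 51)]
```

View pics/crop2.png

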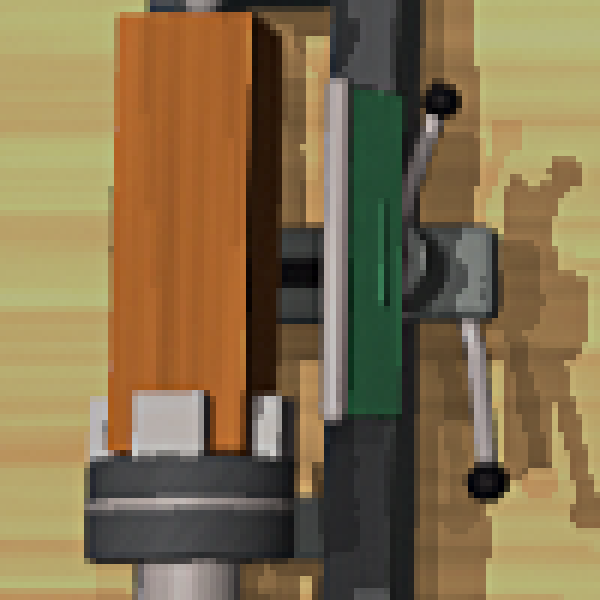

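```bash
cat >> h.py <<'E'
from scipy.spatial.transform import Rotation as R
def plan(tgt,yaw=None):
    s=read_state(); r=R.from_quat(s['orientation']); m=r.as_matrix()
    d=m.T@(np.array(tgt)-s['tool_pos'])/0.025
    cy=np.degrees(np.arctan2(m[1,0],m[0,0])); t=0 if yaw is None else -(yaw-cy)/6
    print('t',s['t'],'pos',s['tool_pos'].round(4),'yaw',cy.round(1),'w',s['width'],'f',s['ft_force'].round(2),'j',s['joints'].round(2))
    print('shift',d.round(2),'turn',round(float(t),2))
E
python3 - <<'E'
from h import *
T=load('top0')
for a in((145.5,198),(144.7,254.5)): print(onz(T,*a,.228))
plan((.565,.151,.27),-30)
E
```

```text
[0.60319452 0.37222874 0.228     ]
[0.449374   0.37053409 0.228     ]
t 0.15 pos [ 0.2658 -0.5649  0.2303] yaw -64.8 w 1.0006212518542015 f [-0.45  0.05  0.34] j [-1.2   0.31  1.63  0.    1.2  -0.07]
shift [-20.82 -23.02  -1.55] turn -5.8
```

Emit:
jog_arm([
  [0, 0, 0, -1, 0],
  [0, -1, -1, -1.6, 0],
  [0, -2, -2.2, -1.6, -1],
  [0, -3, -3.3, -1.6, -1],
  [0, -4, -4.4, -1.6, -2],
  [0, -5, -5.5, -1.6, -2],
  [0, -6, -6.6, -1.6, -3],
  [0, -7, -7.7, -1.6, -3],
  [0, -8, -8.8, -1.6, -4],
  [0, -9, -9.9, -1.6, -4],
  [0, -10, -11, -1.6, -5],
  [0, -10, -11, -1.6, -5.8],
])

```text
t: 1.15
tool_pos: [0.4099, -0.2165, 0.271]
orientation: [0.967, -0.254, -0.0, -0.002]
ft_force: [-0.3, -0.5, -0.4]
width: 0.001
```

Run:
```python
from h import *
plan((.565,.151,.27),-30)
```

```text
t 1.15 pos [ 0.4099 -0.2165  0.271 ] yaw -29.4 w 0.0012817512036731329 f [-0.33 -0.54 -0.39] j [-0.58 -0.05  1.95  0.    1.24 -0.07]
shift [ -1.81 -15.85   0.1 ] turn 0.1
```

Emit:
jog_arm([
  [0, -0.2, -1.3, 0, 0],
  [0, -0.4, -2.6, 0, 0],
  [0, -0.5, -4, 0, 0],
  [0, -0.6, -5.3, 0, 0],
  [0, -0.8, -6.6, 0, 0],
  [0, -0.9, -8, 0, 0],
  [0, -1, -9.3, 0, 0],
  [0, -1.2, -10.6, 0, 0],
  [0, -1.4, -12, 0, 0],
  [0, -1.5, -13.5, 0, 0],
  [0, -1.7, -15, 0, 0],
  [0, -1.8, -15.8, 0, 0],
])

```text
t: 2.15
tool_pos: [0.5678, 0.146, 0.2709]
orientation: [0.966, -0.258, -0.0, -0.001]
ft_force: [-0.7, 0.1, -0.1]
width: 0.001
```

Run:
```python
from h import *
plan((.565,.151,.27))
c=snap('wrist','w1'); print(proj(c,(.565,.151,.107)),proj(c,read_state()['tool_pos']))
```

```text
t 2.15 pos [0.5678 0.146  0.2709] yaw -29.9 w 0.0011354937843538495 f [-0.69  0.12 -0.1 ] j [0.18 0.2  1.69 0.   1.25 0.7 ]
shift [-0.2  -0.12  0.04] turn 0.0
[276.67012318 186.50436973] [281.2659914  264.66597385]
```

View pics/w1.png

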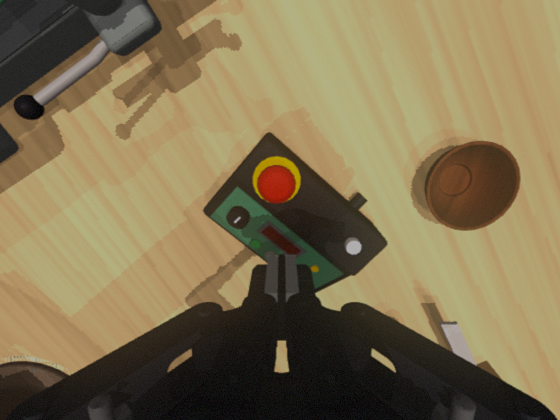

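The wrist view confirms it: the button is at (276,184), against (277,187) predicted. I'm descending to TCP z≈0.135 and pausing there.

Emit:
jog_arm([
  [0, -0.1, -0.1, 0.5, 0],
  [0, -0.1, -0.1, 1, 0],
  [0, -0.1, -0.1, 1.6, 0],
  [0, -0.1, -0.1, 2.2, 0],
  [0, -0.1, -0.1, 2.8, 0],
  [0, -0.1, -0.1, 3.4, 0],
  [0, -0.1, -0.1, 4, 0],
  [0, -0.1, -0.1, 4.5, 0],
  [0, -0.1, -0.1, 4.9, 0],
  [0, -0.1, -0.1, 5.2, 0],
  [0, -0.1, -0.1, 5.4, 0],
  [0, -0.1, -0.1, 5.4, 0],
])

```text
t: 3.2
tool_pos: [0.5652, 0.1453, 0.1349]
orientation: [0.966, -0.259, -0.001, 0.0]
ft_force: [-0.2, -0.3, 0.3]
width: 0.0
```

Run:
```python
from h import *
plan((.565,.151,.135))
c=load('w1');print(onz(c,276,184,.107))
for n in('scene','wrist'): snap(n,n[0]+'2')
a=cv2.imread('pics/s2.png');b=cv2.imread('pics/w2.png');cv2.imwrite('pics/v2.png',np.hstack([cv2.resize(a[130:270,230:370],(400,400)),cv2.resize(b[130:410,140:420],(400,400))]))
```

```text
t 3.2 pos [0.5652 0.1453 0.1349] yaw -30.0 w 1.3730033245664589e-05 f [-0.16 -0.3   0.35] j [ 0.18  0.34  1.81 -0.    1.    0.7 ]
shift [-0.12 -0.19 -0.  ] turn 0.0
[0.56570191 0.15353648 0.107     ]
```

View pics/v2.png

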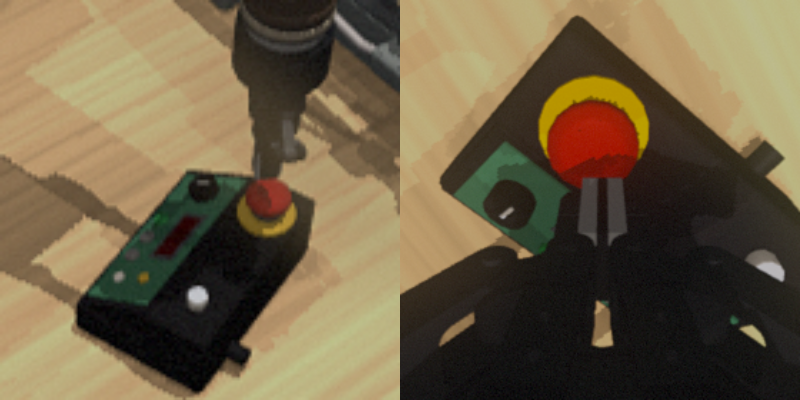

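The fingers are just above the button but about 7 mm short in y. I'll correct that and hold for 2 s or more.

Emit:
jog_arm([
  [0, -0.1, -0.2, 0, 0],
  [0, -0.1, -0.2, 0, 0],
  [0, -0.1, -0.2, 0, 0],
  [0, -0.1, -0.2, 0, 0],
  [0, -0.1, -0.2, 0, 0],
  [0, -0.1, -0.2, 0, 0],
  [0, -0.1, -0.2, 0, 0],
  [0, -0.1, -0.2, 0, 0],
  [0, -0.1, -0.2, 0, 0],
  [0, -0.1, -0.2, 0, 0],
  [0, -0.1, -0.2, 0, 0],
  [0, -0.1, -0.2, 0, 0],
])

```text
t: 4.3
tool_pos: [0.5664, 0.1513, 0.1362]
orientation: [0.966, -0.259, -0.0, 0.0]
ft_force: [1.3, -0.3, -0.2]
width: -0.003
```

Emit:
jog_arm([
  [0, 0, 0, 0, 0],
  [0, 0, 0, 0, 0],
  [0, 0, 0, 0, 0],
  [0, 0, 0, 0, 0],
  [0, 0, 0, 0, 0],
  [0, 0, 0, 0, 0],
  [0, 0, 0, 0, 0],
  [0, 0, 0, 0, 0],
  [0, 0, 0, 0, 0],
  [0, 0, 0, 0, 0],
  [0, 0, 0, 0, 0],
  [0, 0, 0, 0, 0],
])

```text
t: 5.3
tool_pos: [0.5664, 0.1513, 0.1362]
orientation: [0.966, -0.259, -0.0, 0.0]
ft_force: [1.2, 0.5, -0.0]
width: 0.001
```

Emit:
jog_arm([
  [0, 0, 0, 0, 0],
  [0, 0, 0, 0, 0],
  [0, 0, 0, 0, 0],
  [0, 0, 0, -0.5, 0],
  [0, 0, 0, -1.2, 0],
  [0, 0, 0, -2, 0],
  [0, 0, 0, -2.8, 0],
  [0, 0, 0, -3.6, 0],
  [0, 0, 0, -4.2, 0],
  [0, 0, 0, -4.6, 0],
  [0, 0, 0, -4.8, 0],
  [0, 0, 0, -4.8, 0],
])

```text
t: 6.3
tool_pos: [0.5672, 0.1515, 0.2581]
orientation: [0.966, -0.259, 0.001, -0.001]
ft_force: [-0.2, -0.2, -0.6]
width: -0.002
```

Run:
```python
from h import *
plan((.468,-.121,.25))
```

```text
t 6.3 pos [0.5672 0.1515 0.2581] yaw -30.0 w -0.0017286257121471957 f [-0.24 -0.23 -0.62] j [0.19 0.21 1.7  0.   1.23 0.71]
shift [ 2.01 11.42  0.31] turn 0.0
```

Emit:
jog_arm([
  [0, 0.1, 0.7, 0, 0],
  [0, 0.3, 1.8, 0, 0],
  [0, 0.5, 3, 0, 0],
  [0, 0.7, 4.2, 0, 0],
  [0, 0.9, 5.4, 0, 0],
  [0, 1.1, 6.6, 0, 0],
  [0, 1.3, 7.8, 0, 0],
  [0, 1.5, 9, 0, 0],
  [0, 1.7, 10.1, 0, 0],
  [0, 1.9, 10.9, 0, 0],
  [0, 2, 11.4, 0, 0],
  [0, 2, 11.4, 0, 0],
])

```text
t: 7.3
tool_pos: [0.4656, -0.1224, 0.255]
orientation: [0.966, -0.26, -0.001, 0.0]
ft_force: [0.2, 0.3, 0.1]
width: 0.001
```

Run:
```python
from h import *
plan((.468,-.121,.25))
c=snap('wrist','w3'); print(proj(c,(.468,-.121,.07)),proj(c,(.530,-.118,.07)))
```

```text
t 7.3 pos [ 0.4656 -0.1224  0.255 ] yaw -30.2 w 0.0005362780033195796 f [0.16 0.28 0.07] j [-0.35  0.01  1.93 -0.    1.2   0.18]
shift [ 0.06 -0.1   0.2 ] turn 0.0
[283.25865143 181.72572812] [334.18664342 149.53239036]
```

View pics/w3.png

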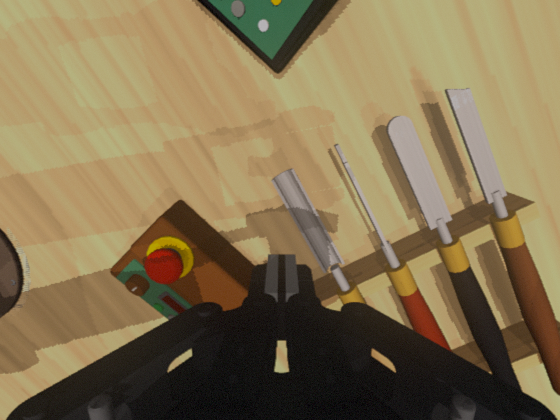

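The gouge (half-round trough) ends at (284,173), with the predicted tip point at (283,182), 7 mm short as it should be. The parting tip is at (337,148), which also matches. Descending.

Emit:
jog_arm([
  [0, 0, 0, 0.5, 0],
  [0, 0, 0, 1.2, 0],
  [0, 0, 0, 2, 0],
  [0, 0, 0, 2.8, 0],
  [0, 0, 0, 3.6, 0],
  [0, 0, 0, 4.3, 0],
  [0, 0, 0, 4.9, 0],
  [0, 0, 0, 5.4, 0],
  [0, 0, 0, 5.8, 0],
  [0, 0, 0, 6, 0],
  [0, 0, 0, 6.1, 0],
  [0, 0, 0, 6.1, 0],
])

```text
t: 8.35
tool_pos: [0.4671, -0.12, 0.1034]
orientation: [0.966, -0.259, -0.0, -0.0]
ft_force: [-0.4, 0.6, 0.7]
width: -0.001
```

Run:
```python
from h import *
plan((.468,-.121,.097))
for n in('scene','wrist'): snap(n,n[0]+'4')
a=cv2.imread('pics/s4.png');b=cv2.imread('pics/w4.png');cv2.imwrite('pics/v4.png',np.hstack([cv2.resize(a[170:310,140:280],(400,400)),cv2.resize(b[100:380,140:420],(400,400))]))
```

```text
t 8.35 pos [ 0.4671 -0.12    0.1034] yaw -30.0 w -0.0006327757316819266 f [-0.39  0.58  0.7 ] j [-0.34  0.21  2.06  0.    0.88  0.18]
shift [0.05 0.01 0.25] turn 0.0
```

View pics/v4.png

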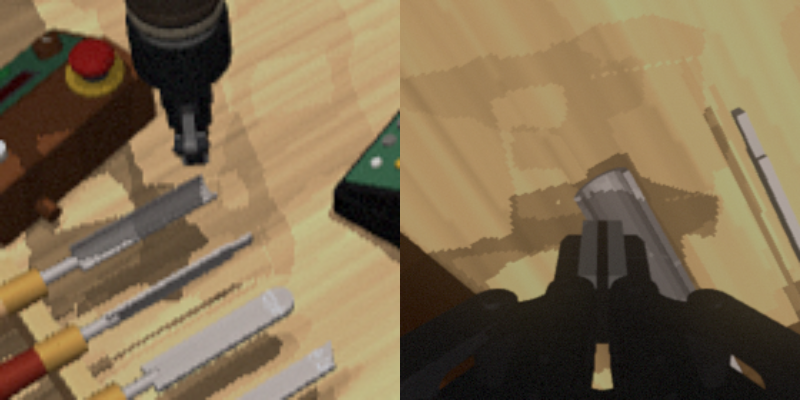

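The fingertips are centred over the gouge tip and clear of the parting tool. I'll lower 5 mm and hold.

Emit:
jog_arm([
  [0, 0, 0, 0.1, 0],
  [0, 0, 0, 0.2, 0],
  [0, 0, 0, 0.2, 0],
  [0, 0, 0, 0.2, 0],
  [0, 0, 0, 0.2, 0],
  [0, 0, 0, 0.2, 0],
  [0, 0, 0, 0.2, 0],
  [0, 0, 0, 0.2, 0],
  [0, 0, 0, 0.2, 0],
  [0, 0, 0, 0.2, 0],
  [0, 0, 0, 0.2, 0],
  [0, 0, 0, 0.2, 0],
])

```text
t: 9.45
tool_pos: [0.4673, -0.1205, 0.0988]
orientation: [0.966, -0.259, 0.0, 0.0]
ft_force: [-0.1, 0.4, -0.8]
width: -0.004
```

Emit:
jog_arm([
  [0, 0, 0, 0, 0],
  [0, 0, 0, 0, 0],
  [0, 0, 0, 0, 0],
  [0, 0, 0, 0, 0],
  [0, 0, 0, 0, 0],
  [0, 0, 0, 0, 0],
  [0, 0, 0, 0, 0],
  [0, 0, 0, 0, 0],
  [0, 0, 0, 0, 0],
  [0, 0, 0, 0, 0],
  [0, 0, 0, 0, 0],
  [0, 0, 0, 0, 0],
])

```text
t: 10.45
tool_pos: [0.4672, -0.1205, 0.0988]
orientation: [0.966, -0.259, 0.0, 0.0]
ft_force: [-0.8, -0.2, -0.4]
width: -0.0
```

Emit:
jog_arm([
  [0, 0, 0, 0, 0],
  [0, 0, 0, 0, 0],
  [0, 0, 0, 0, 0],
  [0, 0, 0, -0.5, 0],
  [0, 0, 0, -1.5, 0],
  [0, 0, 0, -2.8, 0],
  [0, 0, 0, -4.2, 0],
  [0, 0, 0, -5.6, 0],
  [0, 0, 0, -7, 0],
  [0, 0, 0, -8.4, 0],
  [0, 0, 0, -9.8, 0],
  [0, 0, 0, -11, 0],
])

```text
t: 11.45
tool_pos: [0.4673, -0.1205, 0.3766]
orientation: [0.966, -0.259, 0.001, 0.0]
ft_force: [1.3, -0.8, 0.4]
width: 0.001
```

Run:
```python
from h import *
plan((.545,.22,.40),0)
plan((.545,.365,.36),0)
```

```text
t 11.45 pos [ 0.4673 -0.1205  0.3766] yaw -30.0 w 0.0008391161148967529 f [ 1.33 -0.76  0.38] j [-0.34 -0.08  1.77  0.    1.45  0.18]
shift [ -4.12 -13.35  -0.94] turn -5.0
t 11.45 pos [ 0.4673 -0.1205  0.3766] yaw -30.0 w 0.0008391161148967529 f [ 1.33 -0.76  0.38] j [-0.34 -0.08  1.77  0.    1.45  0.18]
shift [ -7.02 -18.37   0.66] turn -5.0
```

Emit:
jog_arm([
  [0, -0.2, -0.7, 0, 0],
  [0, -0.5, -1.8, -0.2, -0.5],
  [0, -0.8, -3, -0.4, -1],
  [0, -1.2, -4.2, -0.6, -1.5],
  [0, -1.6, -5.4, -0.8, -2],
  [0, -2, -6.7, -0.9, -2.5],
  [0, -2.4, -8, -0.9, -3],
  [0, -2.8, -9.3, -0.9, -3.5],
  [0, -3.2, -10.6, -0.9, -4],
  [0, -3.6, -11.9, -0.9, -4.5],
  [0, -4, -12.9, -0.9, -5],
  [0, -4.1, -13.3, -0.9, -5],
])

```text
t: 12.45
tool_pos: [0.5445, 0.2224, 0.3956]
orientation: [1.0, 0.002, -0.0, -0.001]
ft_force: [0.4, -0.6, -0.6]
width: 0.002
```

Run:
```python
from h import *
plan((.545,.368,.34),0)
c=snap('wrist','w5'); print([proj(c,p).round(1).tolist() for p in((.45,.373,.228),(.529,.373,.228),(.608,.373,.228))])
```

```text
t 12.45 pos [0.5445 0.2224 0.3956] yaw 0.3 w 0.001853209884004264 f [ 0.45 -0.64 -0.55] j [0.31 0.13 1.52 0.   1.49 0.31]
shift [ 0.05 -5.82  2.24] turn 0.04
[[174.0, 18.6], [265.4, 19.1], [356.8, 19.6]]
```

View pics/w5.png

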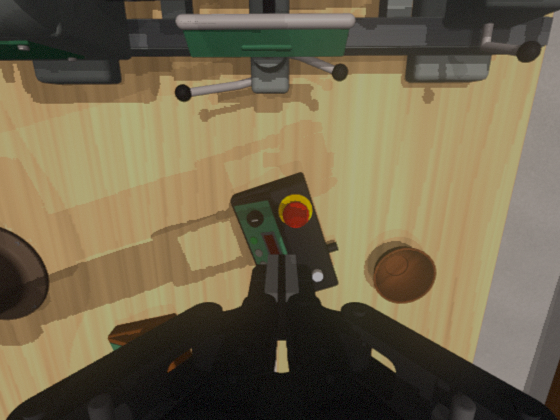

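The rest bar spans (179,20) to (354,20) with its middle at 266, against 265 predicted. I'm moving above it at a safe height.

Emit:
jog_arm([
  [0, 0, -0.4, 0, 0],
  [0, 0, -1, 0, 0],
  [0, 0, -1.7, 0, 0],
  [0, 0, -2.5, 0, 0],
  [0, 0, -3.2, 0, 0],
  [0, 0, -4, 0, 0],
  [0, 0, -4.7, 0.2, 0],
  [0, 0, -5.2, 0.6, 0],
  [0, 0, -5.6, 1, 0],
  [0, 0, -5.8, 1.4, 0],
  [0, 0, -5.8, 1.6, 0],
  [0, 0, -5.8, 1.6, 0],
])

```text
t: 13.5
tool_pos: [0.5437, 0.3627, 0.353]
orientation: [1.0, -0.0, -0.002, 0.002]
ft_force: [0.0, -0.0, 0.3]
width: 0.001
```

Run:
```python
from h import *
plan((.545,.368,.257),0)
for n in('scene','wrist','top'): snap(n,n[0]+'6')
a=cv2.imread('pics/s6.png');b=cv2.imread('pics/w6.png');c=cv2.imread('pics/t6.png')
cv2.imwrite('pics/v6.png',np.hstack([cv2.resize(a[:270,270:540],(400,400)),cv2.resize(c[150:350,60:260],(400,400))]))
c=load('w6'); print([proj(c,p).round(1).tolist() for p in((.45,.373,.228),(.529,.373,.228),(.608,.373,.228))])
```

```text
t 13.5 pos [0.5437 0.3627 0.353 ] yaw -0.0 w 0.0008981313372136701 f [ 0.01 -0.05  0.28] j [ 0.52  0.29  1.42 -0.    1.44  0.52]
shift [ 0.07 -0.22  3.84] turn -0.0
[[174.9, 188.1], [265.1, 188.2], [355.5, 188.3]]
```

View pics/v6.png

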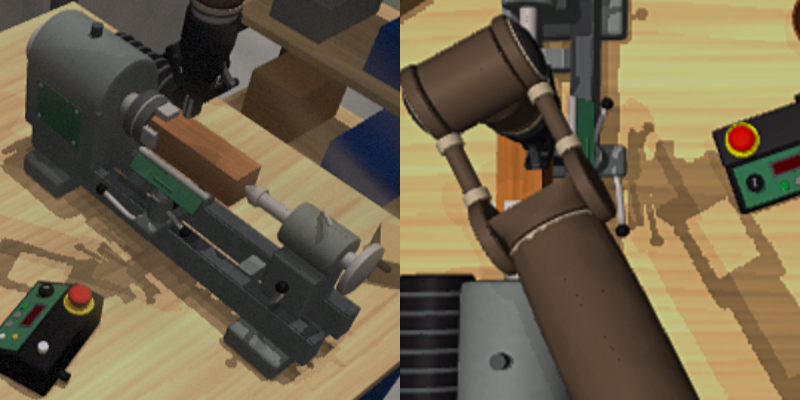

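View pics/w6.png

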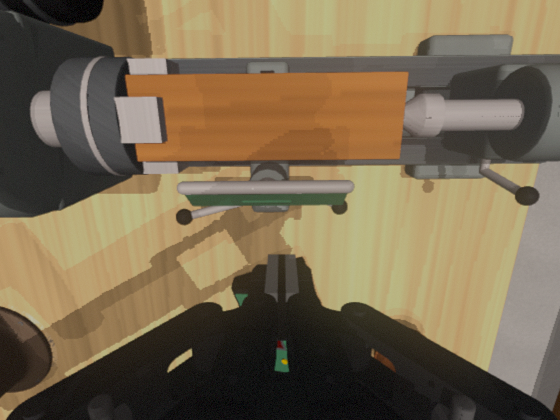

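Run:
```python
import numpy as np
D=[(.308,1.634,.2658,-.5649,.2303),(-.05,1.95,.4099,-.2165,.271),(.2,1.69,.5678,.146,.2709),(.34,1.81,.5652,.1453,.1349),(.21,2.06,.4671,-.12,.1034),(-.08,1.77,.4673,-.1205,.3766),(.13,1.52,.5445,.2224,.3956),(.29,1.42,.5437,.3627,.353)]
A=[];b=[]
for a,c,x,y,z in D:
    A+=[[np.sin(a),np.sin(a+c),1,0],[np.cos(a),np.cos(a+c),0,1]];b+=[np.hypot(x,y),z]
p,res,_,_=np.linalg.lstsq(np.array(A),np.array(b),rcond=None);print(p,res,(np.array(A)@p-b).round(3))
```

```text
[ 0.45694547  0.52113662 -0.00060125 -0.01385772] [0.00042078] [-0.001  0.002  0.006  0.003 -0.001 -0.     0.004 -0.003  0.011 -0.006
 -0.002  0.003 -0.01   0.002 -0.007 -0.001]
```

FK estimate: the wrist centre will be near z≈0.5 m, so the forearm is well clear of the 0.34 m headstock. Descending to TCP z≈0.257.

Emit:
jog_arm([
  [0, 0, 0, 0.2, 0],
  [0, 0, 0, 0.6, 0],
  [0, 0, 0, 1, 0],
  [0, 0, 0, 1.4, 0],
  [0, 0, 0, 1.8, 0],
  [0, 0, 0, 2.2, 0],
  [0, 0, 0, 2.6, 0],
  [0, 0, 0, 2.9, 0],
  [0, 0, 0, 3.2, 0],
  [0, 0, 0, 3.4, 0],
  [0, 0, 0, 3.5, 0],
  [0, 0, 0, 3.5, 0],
])

```text
t: 14.65
tool_pos: [0.5445, 0.3636, 0.268]
orientation: [1.0, -0.0, -0.0, 0.0]
ft_force: [0.5, 0.0, 0.4]
width: 0.001
```

Run:
```python
from h import *
plan((.545,.368,.257),0)
for n in('scene','wrist'): snap(n,n[0]+'7')
a=cv2.imread('pics/s7.png');b=cv2.imread('pics/w7.png')
cv2.imwrite('pics/v7.png',np.hstack([cv2.resize(a[40:180,320:460],(400,400)),cv2.resize(b[100:380,140:420],(400,400))]))
```

```text
t 14.65 pos [0.5445 0.3636 0.268 ] yaw -0.0 w 0.00105589355100841 f [0.51 0.02 0.39] j [0.52 0.34 1.52 0.   1.29 0.52]
shift [ 0.02 -0.18  0.44] turn -0.0
```

View pics/v7.png

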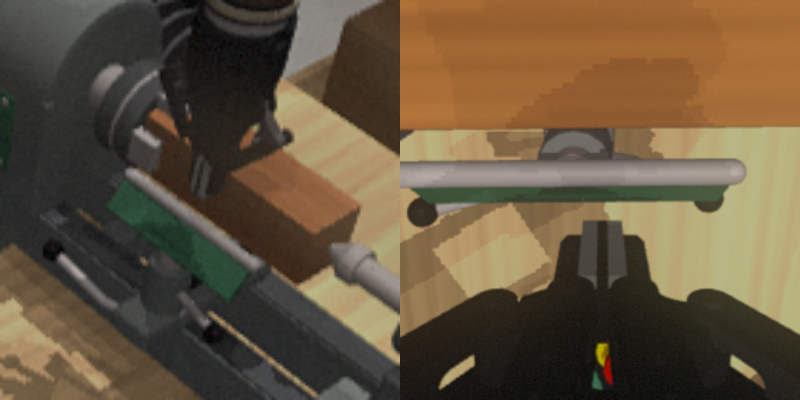

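The fingertips are over the bar, about 8 mm in front of it. I'll trim 5 mm in y, lower 10 mm, and hold.

Emit:
jog_arm([
  [0, 0, -0.1, 0.1, 0],
  [0, 0, -0.2, 0.2, 0],
  [0, 0, -0.2, 0.3, 0],
  [0, 0, -0.2, 0.4, 0],
  [0, 0, -0.2, 0.4, 0],
  [0, 0, -0.2, 0.4, 0],
  [0, 0, -0.2, 0.4, 0],
  [0, 0, -0.2, 0.4, 0],
  [0, 0, -0.2, 0.4, 0],
  [0, 0, -0.2, 0.4, 0],
  [0, 0, -0.2, 0.4, 0],
  [0, 0, -0.2, 0.4, 0],
])

```text
t: 15.75
tool_pos: [0.5448, 0.3687, 0.2589]
orientation: [1.0, -0.0, 0.0, -0.0]
ft_force: [0.7, 0.2, -1.6]
width: -0.001
```

Emit:
jog_arm([
  [0, 0, 0, 0, 0],
  [0, 0, 0, 0, 0],
  [0, 0, 0, 0, 0],
  [0, 0, 0, 0, 0],
  [0, 0, 0, 0, 0],
  [0, 0, 0, 0, 0],
  [0, 0, 0, 0, 0],
  [0, 0, 0, 0, 0],
  [0, 0, 0, 0, 0],
  [0, 0, 0, 0, 0],
  [0, 0, 0, 0, 0],
  [0, 0, 0, 0, 0],
])

```text
t: 16.75
tool_pos: [0.5447, 0.3687, 0.2588]
orientation: [1.0, 0.0, 0.0, -0.0]
ft_force: [-1.2, -0.6, -0.9]
width: -0.002
```

Emit:
jog_arm([
  [0, 0, 0, 0, 0],
  [0, 0, 0, 0, 0],
  [0, 0, 0, 0, 0],
  [0, 0, 0, 0, 0],
  [0, 0, 0, 0, 0],
  [0, 0, 0, 0, 0],
  [0, 0, 0, 0, 0],
  [0, 0, 0, 0, 0],
  [0, 0, 0, 0, 0],
  [0, 0, 0, 0, 0],
  [0, 0, 0, 0, 0],
  [0, 0, 0, 0, 0],
])

```text
t: 17.75
tool_pos: [0.5447, 0.3687, 0.2588]
orientation: [1.0, 0.0, 0.0, -0.0]
ft_force: [0.1, -0.1, 0.4]
width: -0.001
```

Run:
```python
from h import *
plan((.545,.368,.257),0)
s=snap('scene','s8');a=s['pixels'].astype(int);b=load('scene0')['pixels'].astype(int)
for n,(x,y,w,h) in dict(rack=(30,225,235,190),bowl=(305,270,60,50),estop=(310,185,35,30)).items():
    d=np.abs(a-b)[y:y+h,x:x+w].max(2);print(n,(d>60).mean().round(4))
cv2.imwrite('pics/s8b.png',cv2.imread('pics/s8.png'))
```

```text
t 17.75 pos [0.5447 0.3687 0.2588] yaw 0.0 w -0.0006835896796411598 f [ 0.12 -0.12  0.36] j [0.53 0.35 1.52 0.   1.27 0.53]
shift [0.01 0.03 0.07] turn 0.0
rack 0.0052
bowl 0.0
estop 0.0848
```

View pics/s8b.png

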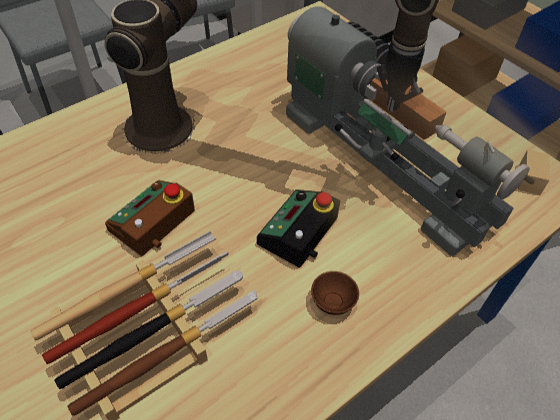

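The tools at (30–260, 235–415), the bowl at (334,294) and the e-stop at (323,202) all sit as before. The e-stop's pixel difference looks like the arm's shadow moving. Handing in.

```bash
python3 -c "
from workcell import sign_off; print(sign_off())"
```

```text
the job is handed in; nothing more can be done
None
```

I pointed with closed fingers at the black box's emergency stop, then the roughing gouge's tip, then the tool rest, pausing more than 2 s over each. I handed the job in at about 18 s, still over the rest. `sign_off` gives no verdict, so the result rests on the checks below.

| Target | Measured point (x, y) | Fingertips held at (x, y) | Fingertip clearance |
|---|---|---|---|
| Emergency stop | (0.565, 0.152) | (0.566, 0.151) | about 29 mm |
| Roughing gouge tip | (0.468, -0.121) | (0.467, -0.121) | about 23–36 mm, as the exact height of the blade's top was not given |
| Tool rest (middle) | (0.529, 0.373) | (0.545, 0.369) | about 31 mm |

- **Tool rest:** I aimed about 16 mm toward the tailstock on purpose, to keep clear of the chuck and headstock. The fingertips ended about 4 mm in front of the bar.
- **Other tools:** the nearest other tip, the parting tool's, stayed more than 60 mm away while I pointed at the gouge.
- **Contact:** the wrist force showed only noise, under about 2 N. That is coarser than the 0.5 N limit, so it cannot rule out a lighter touch. The pictures showed clear gaps at each stop.
- **Nothing moved:** the final picture shows the tools and bowl unmoved and the button out. About 8% of the pixels around the emergency stop changed; I took this as the arm's shadow moving off the button and did not test it separately.
- **Camera disagreement:** the scene and top cameras differed by 5–10 mm in x on the button, gouge and rest. The wrist camera matched the chosen points to within about 3 mm.

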